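Load-test a phone battery behind a guarded switch

ROBOT

A 6-joint arm with a two-finger parallel gripper is mounted at the origin on a cart in front of the work surface, level with it; the furniture and walls round the work are solid. World frame = base frame: x ahead of the robot, y to its left, z up, the work surface at z = 0. Lengths are in mm, angles in rad, forces in N, time in s.
With the tool pointing down it reaches from about 275 to 825 mm from the base axis. Payload 5.2 kg.
Tool frame: the origin (TCP) lies at the very end of the fingers, on their centre line; the grasp point (between the pads) lies 19 mm behind it; z points along the fingers, y is the direction in which the jaws open and shut (so a half turn about z gives the same grasp; the last joint's range is limited). The gripper opens to 93 mm and grips with 3 to 60 N. Pads are 15 mm wide; open, the fingers measure 128 mm over their backs; the gripper's body (75 mm by 188 mm) begins 65 mm behind the grasp point.
Start: joints at [-1.445, 0.259, 1.535, -0, 1.348, -0.203], TCP at [177.62, -520.534, 218.653] pointing down, gripper open.
Joint ranges: [-3.14, 3.14], [-0.91, 2.08], [0.19, 2.58], [-1.22, 4.36], [0.22, 2.71], [-3.12, 3.12]. Speed limits (rad/s): [2.57, 2.57, 3.14, 3.14, 3.14, 3.14].

INTERFACE

Orientations are given as [roll, pitch, yaw] about the fixed x, y, z axes, in that order (R = Rz(yaw) Ry(pitch) Rx(roll)).
In Python, from bench import robot gives the robot as it stands. The module is installed in compiled form; this text tells all that it offers. Calls block until the motion is done:
- robot.move_ptp(position, orientation): joint-space move of the TCP to a pose.
- robot.move_linear(position, ori=None, speed=150, f_stop=None): straight line of the TCP; ori=None keeps the orientation; speed is the mean speed in mm/s. With f_stop (N) it stops when the force on the tool has changed by that much, and returns True; else False.
- robot.move_j(angles): joint-space move.
- robot.move_gripper(opening): opening from 0.0 (shut) to 1.0 (fully open); the grip force is fixed at half the most; returns when the fingers have stopped.
- robot.sleep(seconds).
- robot.inverse_kinematics(position, orientation): joint angles nearest the present ones, or None.
- robot.get_image(name): name is "scene" or "top" or "wrist"; returns a dict with "img" (384x512x3 uint8, blue, green, red), "fovy" (degrees; the focal length in pixels is half the picture's height over the tangent of half this angle, whatever the lens; pixels are square), "cx", "cy" (the principal point, pixels), "eye" and "orientation" of the camera in the world. Camera axes: x right, y down, z forward; pixel columns grow to the right and rows downward; lengths in mm; the calibration is good to about 2 mm. A picture is of the moment at which its call begins. There is no depth.
A pose or a line that the arm cannot do raises robot.MotionError and nothing moves.
- robot.hand_in(): hands the job in, once; it reports no verdict.
Readings, each from a call of its own:
- robot.current_t(): time.
- robot.current_qpos(): joint angles.
- robot.current_joint_vel(): joint speeds.
- robot.current_joint_efforts(): joint torques, N m.
- robot.current_tcp_pos(): TCP position.
- robot.current_eef_rot(): TCP orientation.
- robot.current_contact_force(): force on the tool from outside, world axes, zero at the start.
- robot.current_ft_torque(): the same for the moment, N m.
- robot.current_gripper_width(): opening from 0.0 (shut) to 1.0 (fully open).
Only numpy, scipy, OpenCV 4.12 (cv2) and the standard library are available. Lean on these libraries where they do the work, as an engineer would, in place of code of your own. Each camera call takes 0.05 s, during which the arm holds its last target.

TASK

Take the phone battery out of the slot rack and lay it label up in the white cradle of the battery tester, then slide it fully home so that its gold contact end sits under the contact bar against the stop. Only then lift the red guard, flip the toggle beneath it away from you to on, and let the guard drop shut again. Do not drop the battery, and leave the phone that stands in the rack where it is.

Things in the scene. Friction and masses are not known exactly. Their poses are not given: they have to be found in the camera images.
- battery_mid (a point): Centre of the phone battery: dark slab, white label on one face, gold strip at one short end; 45 x 90 x 8 mm, 45 g, loose. Axes: x across the width, y along the length away from the gold end, z out of the label face. At the start it stands on a long edge in a rack groove, label to the rack's +y, gold end to the rack's +x, top edge 50 mm above the bench.
- battery_contacts (a point): Middle of the battery's gold contact end (same axes), 45 mm from battery_mid. To lie label up the battery must be turned a quarter turn about its length: its lower edge set on free bench, leaning 20 to 30 degrees with the label side upward, it tips over flat when let go and can then be taken across its 45 mm width.
- rack: Grey slot rack, fixed, 110 (x) x 132 (y) x 20 mm high, origin under its centre. Five grooves along its x, 22 mm apart, 11 mm wide, floor 5 mm above the bench. The battery stands in one outermost groove (44 mm off the middle), a phone in the other; which is which varies. The bench in front of it (world x 0.38 to 0.48, y -0.03 to 0.16) is free.
- phone_mid (a point): Centre of the opened phone with a green board (facing the rack's +y), standing on its long edge in the rack's other outermost groove: 67 x 138 x 8 mm, top edge 72 mm above the bench. To be left there.
- tester: Battery load tester, fixed: grey box with black end cheeks, 146 (x) x 178 (y) mm, top panel 42 mm above the bench, origin under its centre, x pointing away from the robot. White cradle on its left (y = +42 mm): floor 45 mm above the bench, from x = -58 to +55 mm. Guarded switch on its right (y = -44 mm), with a display in front of it (x = -50 mm).
- battery_home (a point): Where battery_mid is when fully home: tester frame (+10, +42, +49) mm, tester's axes; battery along x, gold end to +x against the stop. Rails 7 mm high, 50 mm apart, from x = +14 mm to the stop, flared from 0; nearer, the sides are open for fingers. A contact bar overhangs x = +43 to +64 mm, 13 mm above the cradle floor: lay the battery flat short of it and slide it in.
- guard (a joint): Opening of the red guard hood, rad: 0 shut, 1.65 fully open, leaning slightly back. Over-centre spring: below about 0.95 it drops shut by itself, beyond it stands open by itself; lifting takes under 1.5 N at the front.
- guard_hinge (a point): Middle of the guard's hinge axis (along the tester's y; the front swings up and away from the robot), tester frame (+45, -44, +55) mm, tester's axes. Shut, the hood is 40 mm wide, its top 27 mm above the hinge, and reaches 66 mm in front of it, plus a 12 mm lip low at the front. Fully open its rear face stands 26 to 33 mm behind the hinge, up to 68 mm above it.
- guard_grip (a point): Point midway between the guard's side walls where it can be taken from above across its 40 mm width (the side walls are 35 mm deep): 46 mm in front of the hinge and 14 mm above it when shut; it turns with the guard.
- toggle (a joint): Throw of the steel toggle under the guard, rad: 0 off (leaning toward the robot), 0.66 on (leaning away). It snaps over beyond 0.33; takes about 2 N at the tip.
- toggle_tip (a point): Tip of the toggle lever, 30 mm from its pivot, which is in tester frame (+11, -44, +45) mm; the lever swings along the tester's x and is 9 mm thick at the tip.
Things that resemble listed ones, but are neither listed nor needed, are in the scene too. There is more than one size of the part that bears battery_mid; the job needs the larger.

How it is judged (in metres and radians):
On the way, in this order (a step that is already met when the one before it is completed fails the run):
1. the battery lies label up and fully home in the cradle, contact end at the contacts (x of battery_mid in the frame of battery_home above -0.005 m and y of battery_mid in the frame of battery_home between -0.005 and 0.005 m and x of battery_contacts in the frame of battery_home above 0.039 m and angle between battery_mid's own z axis and vertical below 0.1 rad), for 0.2 s.
2. the guard is lifted (value of joint guard above 0.6 rad), for 0.1 s.
3. the toggle is flipped to on (value of joint toggle above 0.55 rad), for 0.1 s.
4. the guard has dropped shut (value of joint guard below 0.08 rad), for 0.2 s.
At the end, for the whole second after the job is handed in: The battery lies label up in the cradle, its centre within 5 mm of home along and across the cradle and its contact end at the stop (under the contact bar), tilted less than 0.1 rad; the toggle is on (above 0.55 rad) and the guard is shut (below 0.08 rad) (all of step 1 and value of joint toggle above 0.55 rad and value of joint guard below 0.08 rad); the robot touches nothing.
It fails at once if the battery falls freely by more than about 5 cm (linear speed of battery above 1 m/s and contact force between the fingers and battery below 0.05 N).
It fails at once if the phone in the rack is moved by more than 3 cm (distance of phone_mid from where it was at the start of the episode above 0.03 m).
It fails at once if the guard is lifted while the battery is not in its place in the cradle (value of joint guard above 0.6 rad and distance between battery_mid and battery_home above 0.02 m).
It also fails if it takes over 72 s, if anything falls off the work surface, if the arm or the gripper's body presses on something with over 40 N, if the wrist force passes 120 N, or if a joint passes its speed limit or range.

## Working session

There is one attempt and no reset: what is moved stays moved. The work goes in short steps, each a Python script; the robot and the scene stay as the last script left them, time stands still between calls to the robot, and variables do not carry over. Pictures are saved under pics/ and viewed, and the job is handed in when it is done.

```bash
mkdir -p pics
cat > h.py <<'E'
import numpy as np, cv2
from bench import robot
from scipy.spatial.transform import Rotation as R
def snap(n,f):
    d=robot.get_image(n); cv2.imwrite('pics/'+f,d['img']); return d
def ray(d,u,v):
    f=192/np.tan(np.radians(d['fovy'])/2)
    c=np.array([(u-d['cx'])/f,(v-d['cy'])/f,1.])
    o=np.array(d['orientation'],float)
    M=R.from_euler('xyz',o).as_matrix() if o.shape==(3,) else o
    r=M@c; return np.array(d['eye'],float),r/np.linalg.norm(r)
def plane(d,u,v,z):
    e,r=ray(d,u,v); return e+r*(z-e[2])/r[2]
def proj(d,p):
    o=np.array(d['orientation'],float)
    M=R.from_euler('xyz',o).as_matrix() if o.shape==(3,) else o
    c=M.T@(np.array(p,float)-np.array(d['eye'],float)); f=192/np.tan(np.radians(d['fovy'])/2)
    return d['cx']+f*c[0]/c[2], d['cy']+f*c[1]/c[2]
E
python3 - <<'E'
from h import *
for n in ('scene','top','wrist'):
    d=snap(n,n+'0.png'); print(n,d['fovy'],d['cx'],d['cy'],d['eye'],d['orientation'])
print(robot.current_t(),robot.current_eef_rot())
E
```

```text
scene 49.99123668451714 254.05939897074327 188.64695472104472 [ 68.33871603 394.83226438 572.20575586] [-2.2201707   0.01845987 -2.32856955]
top 44.32865201642915 251.49836979680364 196.49858144199675 [ 467.48404769  -87.29021497 1121.4572849 ] [-3.06010535  0.00943277 -1.57618588]
wrist 67.04136192301625 253.08301386789734 191.82186019306644 [ 249.70793984 -495.56251571  382.72730691] [ 2.86482961e+00  9.55800462e-04 -1.24225571e+00]
0.15 [-3.14023359e+00 -2.95381144e-04  3.28793486e-01]
```

View pics/top0.png

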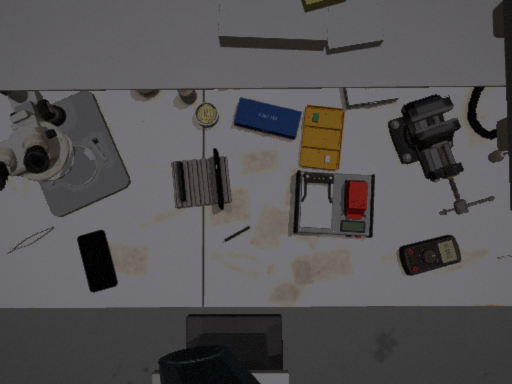

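View pics/scene0.png

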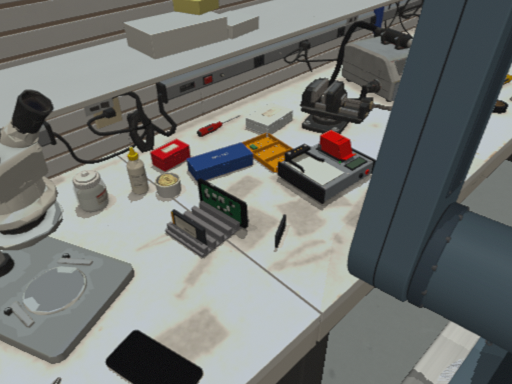

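View pics/wrist0.png

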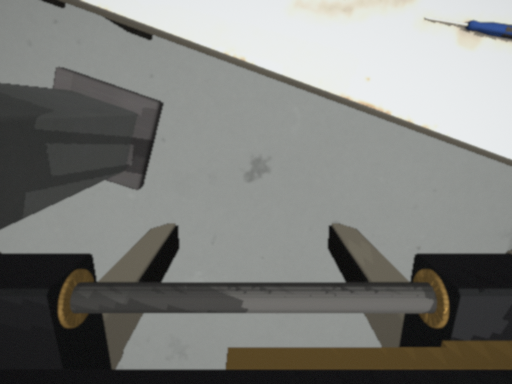

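The top view has the rack at about (202,182), with the battery in its left groove at (180,183) and the phone in its right groove at (219,180). The tester is at about (334,205), its cradle on the left and the red guard at (356,198). Next I'll zoom in.

Run:
```python
from h import *
t=cv2.imread('pics/top0.png'); s=cv2.imread('pics/scene0.png')
a=cv2.resize(t[140:220,160:245],None,fx=5,fy=5,interpolation=cv2.INTER_CUBIC)
b=cv2.resize(t[160:245,285:385],None,fx=4.5,fy=4.5,interpolation=cv2.INTER_CUBIC)
def g(x): return np.clip(x.astype(float)*1.7,0,255).astype(np.uint8)
h=max(a.shape[0],b.shape[0]); o=np.zeros((h,a.shape[1]+b.shape[1],3),np.uint8)
o[:a.shape[0],:a.shape[1]]=g(a)[:, :]; o[:b.shape[0],a.shape[1]:]=g(b); o=o[:,:]
cv2.imwrite('pics/topz.png',cv2.resize(o,(800,int(h*800/o.shape[1]))))
print(o.shape)
a=cv2.resize(s[170:260,160:260],None,fx=6,fy=6,interpolation=cv2.INTER_CUBIC); cv2.imwrite('pics/sz.png',a)
d=robot.get_image('top')
for n,(u,v),z in [('rack',(202,182),20),('bat',(180,183),50),('phone',(219,180),72),('tester',(334,205),42)]:
    print(n,plane(d,u,v,z).round(1))
```

```text
(400, 875, 3)
rack [592.4  38.9  20. ]
bat [587.1  85.9  50. ]
phone [590.8  -5.2  72. ]
tester [ 535.  -266.5   42. ]
```

View pics/topz.png

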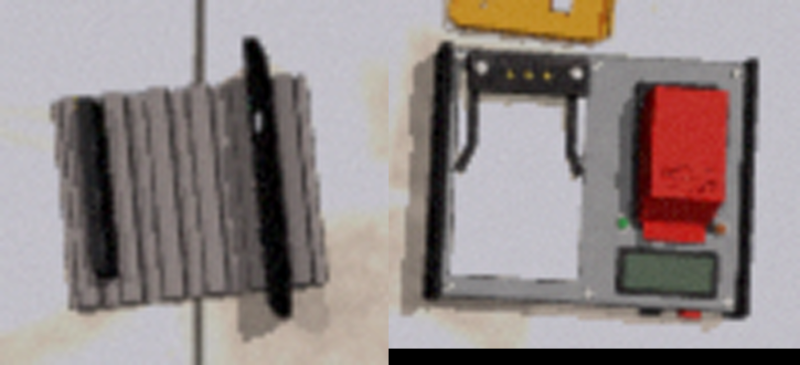

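View pics/sz.png

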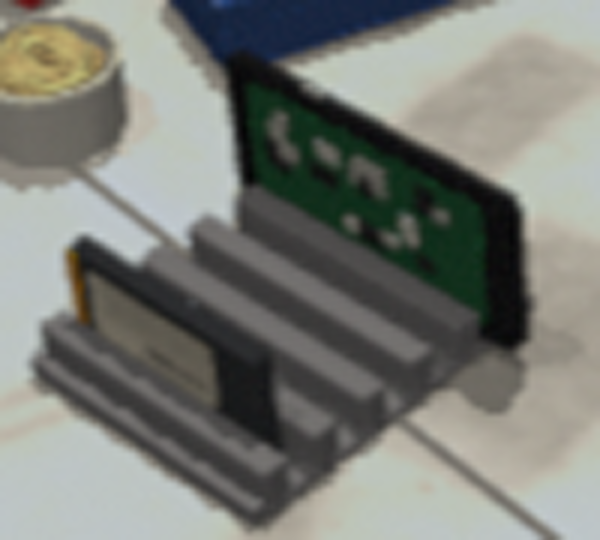

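Run:
```python
from h import *
import json,pickle
robot.move_ptp([510,-262,250],[np.pi,0,0])
d=snap('wrist','w1.png'); pickle.dump(d,open('w1.pkl','wb')); print(d['eye'],d['orientation'],robot.current_tcp_pos(),robot.current_qpos())
robot.move_ptp([590,45,230],[np.pi,0,0])
d=snap('wrist','w2.png'); pickle.dump(d,open('w2.pkl','wb')); print(d['eye'],d['orientation'],robot.current_tcp_pos(),robot.current_t())
d=snap('scene','s2.png');pickle.dump(d,open('s2.pkl','wb'))
```

```text
[ 585.80676233 -262.61316955  414.6256562 ] [ 2.86428237e+00 -6.86958298e-04 -1.57172710e+00] [ 509.44927274 -262.9526093   249.82904409] [-6.70732292e-01  2.82638031e-01  1.42614650e+00 -3.71867015e-04
  1.43303596e+00  9.01295344e-01]
[666.32057865  43.88280353 394.87929759] [ 2.86485337e+00 -1.12409345e-03 -1.57215662e+00] [590.18743617  43.39935047 230.1047417 ] 3.0667
```

View pics/w1.png

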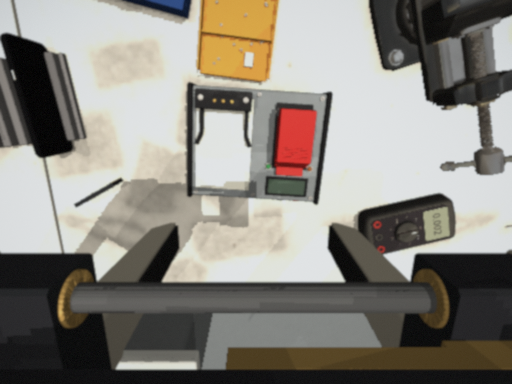

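View pics/w2.png

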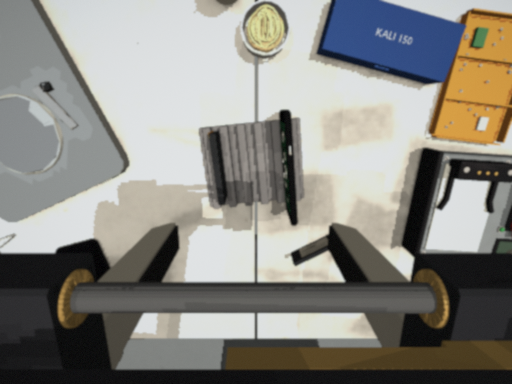

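View pics/s2.png

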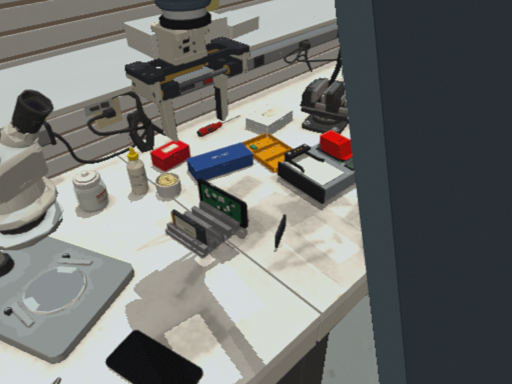

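The first wrist view shows the tester at (260,143), with its cheeks at x≈190 and x≈323. The second shows the rack at (252,163), the battery's top edge running from (212,132) to (223,203), and the phone at (289,165). I'll measure these with masks.

```bash
cat > m.py <<'E'
from h import *
import pickle
w1=pickle.load(open('w1.pkl','rb'));w2=pickle.load(open('w2.pkl','rb'))
def rect(m,box,mn=50):
    x0,y0,x1,y1=box; mm=np.zeros_like(m); mm[y0:y1,x0:x1]=m[y0:y1,x0:x1]
    cs,_=cv2.findContours(mm,cv2.RETR_EXTERNAL,cv2.CHAIN_APPROX_NONE)
    c=max(cs,key=cv2.contourArea); return cv2.minAreaRect(c),cv2.contourArea(c)
def show(d,m,box,z,name):
    r,a=rect(m,box); b=cv2.boxPoints(r)
    P=np.array([plane(d,u,v,z)[:2] for u,v in b]); c=plane(d,*r[0],z)
    e=[np.linalg.norm(P[1]-P[0]),np.linalg.norm(P[2]-P[1])]
    l=P[1]-P[0] if e[0]>e[1] else P[2]-P[1]
    an=np.degrees(np.arctan2(l[1],l[0])); 
    print(name,'c',c.round(1),'size',np.round(e,1),'ang',round((an+90)%180-90,2),'px',np.round(r[0],1))
E
python3 - <<'E'
from m import *
def v(d): return cv2.cvtColor(d['img'],cv2.COLOR_BGR2HSV)
i2=w2['img'].max(2); 
dark=((i2<45)*255).astype(np.uint8)
show(w2,dark,(200,120,232,212),50,'bat')
show(w2,dark,(270,100,305,228),72,'phone')
rackm=((i2<170)*255).astype(np.uint8)
show(w2,rackm,(195,115,272,215),20,'rackpart')
h1=v(w1)
red=(((h1[...,0]<8)|(h1[...,0]>172))&(h1[...,1]>150)&(h1[...,2]>80)).astype(np.uint8)*255
show(w1,red,(262,95,325,185),70,'guard')
i1=w1['img'].min(2)
white=((i1>200)*255).astype(np.uint8); show(w1,white,(186,105,250,194),45,'cradle')
dk=((w1['img'].max(2)<50)*255).astype(np.uint8)
show(w1,dk,(180,78,195,205),45,'cheekL'); show(w1,dk,(312,85,335,210),45,'cheekR')
o=np.hstack([cv2.resize(w1['img'][75:210,178:340],None,fx=2.4,fy=2.4,interpolation=cv2.INTER_CUBIC),cv2.resize(w2['img'][95:230,190:310],None,fx=2.4,fy=2.4,interpolation=cv2.INTER_CUBIC)])
cv2.imwrite('pics/z1.png',o); print(o.shape)
E
```

```text
bat c [599.1  84.5  50. ] size [10.7 87.5] ang 4.6 px [219.2 167.4]
phone c [603.7   4.2  72. ] size [ 11.7 130. ] ang 6.11 px [288. 167.]
rackpart c [597.1  67.2  20. ] size [ 90.  131.6] ang 0.89 px [235.  164.5]
guard c [ 548.9 -311.8   70. ] size [77.6 41.8] ang -3.74 px [294.7 141.8]
cradle c [ 537.3 -223.9   45. ] size [65.2 94.1] ang -0.27 px [222.5 149. ]
cheekL c [ 549.3 -182.7   45. ] size [139.1   4.7] ang -4.12 px [189.5 139.5]
cheekR c [ 539.  -350.6   45. ] size [138.7   4.2] ang -3.52 px [322.1 147.5]
(324, 677, 3)
```

View pics/z1.png

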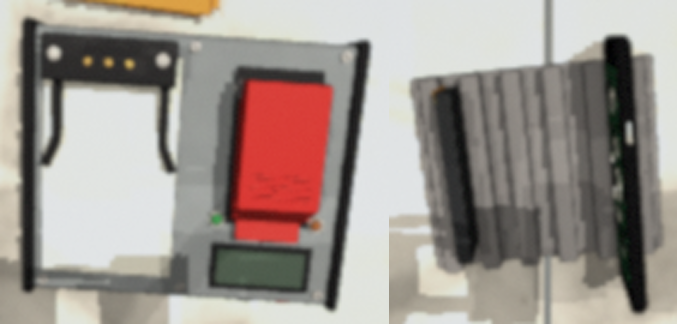

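Run:
```python
from m import *
t=robot.get_image('top');pickle.dump(t,open('top.pkl','wb'))
A=[(199.2,127.5),(299.6,117.9),(303.8,198.3),(213.3,207.5)]
B=[(171.4,161.9),(226.3,156),(231.6,202.4),(175.8,207.4)]
for d,L in((w2,A),(t,B)):
    P=np.array([plane(d,u,v,20)[:2] for u,v in L]); print(P.round(1).tolist(),P.mean(0).round(1),[round(float(np.linalg.norm(P[i]-P[(i+1)%4])),1) for i in range(4)])
# tester top corners at z~42-45
S=2.4
A=[(178+X/S,75+Y/S) for X,Y in [(24,20),(369,42),(336,308),(24,290)]]
k=800/875*4.5; A2=[(285+(X-388.5)/k,160+Y/k) for X,Y in [(436,43),(757,60),(745,316),(427,297)]]
for d,L in((w1,A),(t,A2)):
    P=np.array([plane(d,u,v,48)[:2] for u,v in L]); print(P.round(1).tolist(),P.mean(0).round(1),[round(float(np.linalg.norm(P[i]-P[(i+1)%4])),1) for i in range(4)])
```

```text
[[644.5, 111.6], [656.1, -14.9], [550.6, -25.0], [537.7, 98.0]] [597.2  42.4] [127.0, 106.0, 123.6, 107.7]
[[640.7, 111.4], [653.9, -18.4], [543.9, -30.7], [533.0, 100.2]] [592.9  40.6] [130.5, 110.6, 131.3, 108.3]
[[615.6, -185.6], [605.1, -357.2], [465.4, -349.1], [476.0, -176.8]] [ 540.5 -267.2] [171.9, 139.9, 172.6, 139.8]
[[614.5, -181.3], [603.8, -359.5], [462.0, -349.2], [473.4, -174.5]] [ 538.4 -266.1] [178.6, 142.2, 175.1, 141.3]
```

The wrist lens shrinks off-axis sizes by about 4%, while the top view gives the right ones (130.5 against 132 mm). Fused estimates:

| Item | Centre (x, y) mm | Yaw |
|---|---|---|
| Rack | (594, 41) | +5.8° |
| Battery top | (590, 85) | as rack |
| Tester | (539, -266.5) | -3.5° |

Next I'll take the battery.

Run:
```python
from m import *
t=pickle.load(open('top.pkl','rb'))
print(plane(t,181.8,180.8,50).round(1))
o=[np.pi,0,0.101]
robot.move_gripper(0.5)
robot.move_ptp([591,85,110],o)
print(robot.current_tcp_pos(),robot.current_eef_rot(),robot.current_gripper_width())
d=snap('wrist','w3.png')
d=snap('scene','s3.png')
for th in (0.44,):
  print(robot.inverse_kinematics([430,85,60],[np.pi+th,0,0]))
print(robot.inverse_kinematics([430,85,5],[np.pi,0,0]))
```

```text
[592.1  81.8  50. ]
[591.65230789  84.89619334 110.71320327] [ 3.14120913e+00 -6.58260384e-04  1.00981310e-01] 0.4988515593810804
[-0.42125397  0.30078781  2.04186992  0.46757321  1.03999368  0.8607127 ]
[-6.03971432e-02  3.41355000e-01  2.05328255e+00 -4.44089210e-16
  7.46955107e-01  1.51039918e+00]
```

View pics/w3.png

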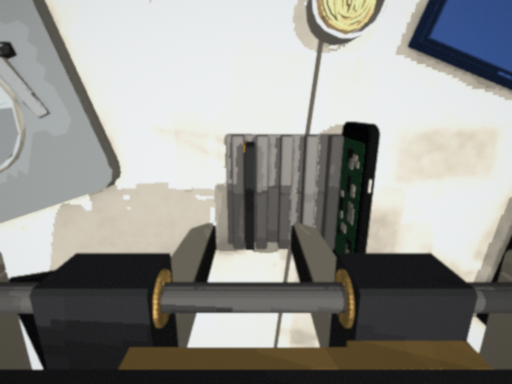

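View pics/s3.png

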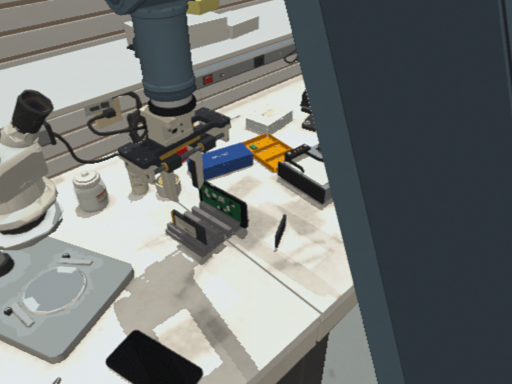

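The battery (column 250) is centred between the jaws (212 to 297) and parallel to them. I'll go down and grip.

Run:
```python
from m import *
print(robot.move_linear([591,85,29],speed=90,f_stop=8), robot.current_tcp_pos())
robot.move_gripper(0.0)
print(robot.current_gripper_width()*93, robot.current_tcp_pos(),robot.current_contact_force())
d=snap('scene','s4.png'); d=snap('wrist','w4.png')
s=cv2.imread('pics/s4.png'); cv2.imwrite('pics/s4z.png',cv2.resize(s[100:280,110:290],None,fx=3.3,fy=3.3))
print(robot.current_t())
```

```text
False [591.56615784  84.99592443  29.59146262]
8.118011715682277 [590.82170359  86.14978391  28.80067174] [-0.20287434  4.40884777 -1.31955391]
6.6
```

View pics/s4z.png

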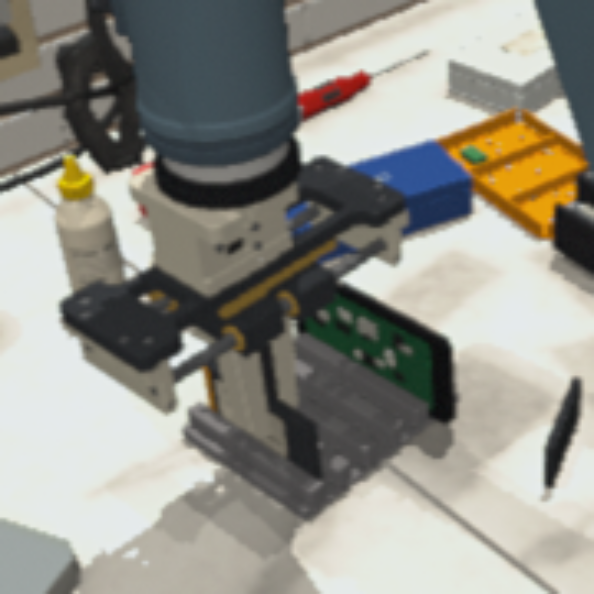

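The grip measures 8.1 mm, which matches the battery's thickness. I'll lift, carry it to the free bench, lean it and lower until it touches.

Run:
```python
from m import *
robot.move_linear([591,85.5,115],speed=120)
robot.move_ptp([430,80,115],[np.pi,0,0])
robot.move_linear([430,80,60],[np.pi+0.44,0,0],speed=100)
print(robot.current_gripper_width()*93,robot.current_tcp_pos(),robot.current_contact_force())
print(robot.move_linear([430,80,18],speed=25,f_stop=2.5),robot.current_tcp_pos(),robot.current_contact_force())
print(robot.current_gripper_width()*93, robot.current_t(),robot.current_eef_rot())
d=snap('scene','s5.png');s=d['img']; cv2.imwrite('pics/s5z.png',cv2.resize(s[130:330,100:300],None,fx=3,fy=3))
d=snap('wrist','w5.png')
```

```text
7.769111469539331 [431.00979748  79.14492511  59.69714475] [-0.08943003  0.16899967 -0.65360285]
True [429.99589858  80.11256047  22.84228395] [ 0.49175656 -1.87584087  5.30743668]
7.509755518568641 10.1833 [-2.70071834e+00  4.43520894e-04 -1.46477590e-04]
```

View pics/s5z.png

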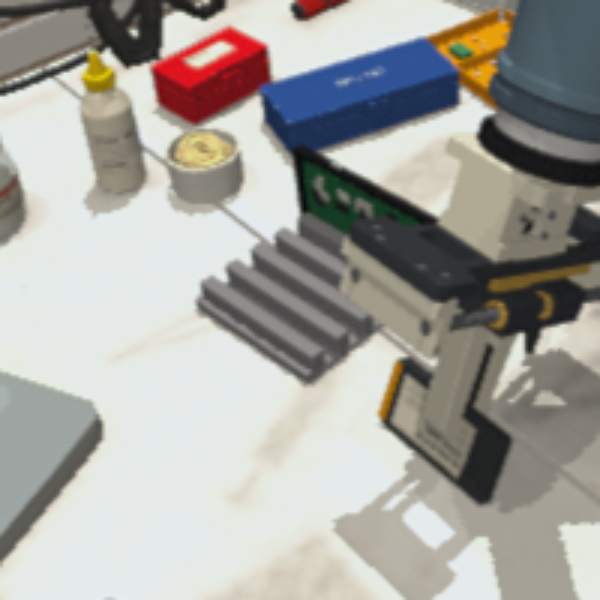

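View pics/w5.png

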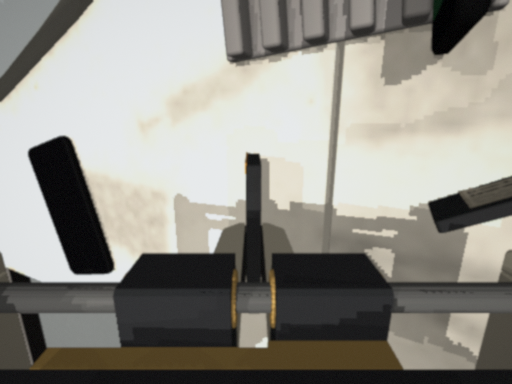

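The battery is held leaning with the label up, and it touched at z=22.8 (23.4 expected). I'll release it and draw away in -y.

Run:
```python
from m import *
robot.move_gripper(0.42)
robot.move_linear([430,25,23.5],speed=80)
robot.move_linear([430,10,110],speed=150)
robot.move_ptp([385,63,200],[np.pi,0,0])
d=snap('wrist','w6.png');pickle.dump(d,open('w6.pkl','wb'))
d=snap('scene','s6.png')
d=snap('top','t6.png');pickle.dump(d,open('t6.pkl','wb')); s=d['img']; cv2.imwrite('pics/t6z.png',cv2.resize(s[200:300,130:250],None,fx=5,fy=5))
print(robot.current_t())
```

```text
13.375
```

View pics/w6.png

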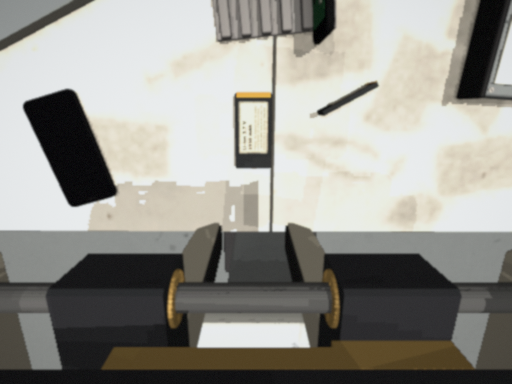

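View pics/s6.png

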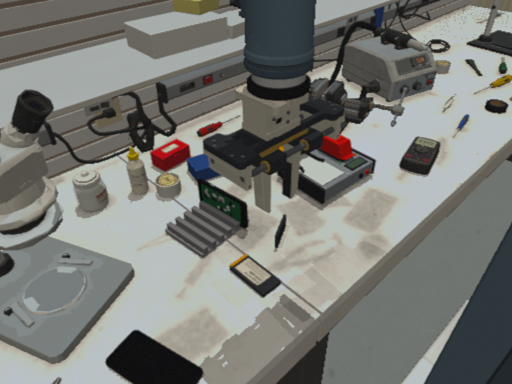

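View pics/t6z.png

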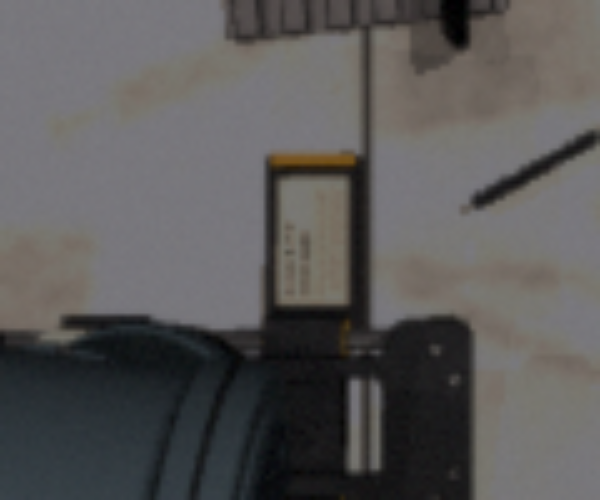

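The battery lies flat, label up, with the gold end to +x. In the wrist view it spans (235,92) to (272,167).

Run:
```python
from m import *
d=pickle.load(open('w6.pkl','rb'))
h=cv2.cvtColor(d['img'],cv2.COLOR_BGR2HSV)
m=((d['img'].max(2)<60)|((h[...,1]>120)&(h[...,2]>90))).astype(np.uint8)*255
m=cv2.morphologyEx(m,cv2.MORPH_CLOSE,np.ones((3,3)))
show(d,m,(228,86,273,175),8,'batw')
for p in [(235,92),(272.5,92.5),(272.5,167.5),(235.5,167.5)]: print(plane(d,*p,8).round(1))
t=pickle.load(open('t6.pkl','rb'))
for p in [(266/5+130,230.6),(358/5+130,230.6)]: print('top',plane(t,*p,8).round(1))
```

```text
batw c [437.   63.5   8. ] size [40.7 86.1] ang 1.1 px [253.5 129.5]
[479.7  85.1   8. ]
[479.2  41.5   8. ]
[390.7  39.7   8. ]
[390.6  85.8   8. ]
top [478.7  84.3   8. ]
top [478.5  40.9   8. ]
```

Run:
```python
from m import *
robot.move_gripper(0.75)
robot.move_ptp([409,63,60],[np.pi,0,0])
print(robot.move_linear([409,63,2],speed=60,f_stop=5),robot.current_tcp_pos())
robot.move_gripper(0.0)
print(robot.current_gripper_width()*93,robot.current_contact_force())
robot.move_linear([409,63,150],speed=130)
robot.sleep(0.2)
print(robot.current_gripper_width()*93,robot.current_contact_force(),robot.current_tcp_pos())
d=snap('wrist','w7.png');pickle.dump(d,open('w7.pkl','wb'))
print(robot.current_t())
```

```text
False [409.3085671   62.96490853   2.23870931]
44.96351190356749 [-0.53324682  0.54565961  2.64215181]
44.26759088249929 [-0.07441259 -0.62558991  0.09401236] [408.6016809   63.03287587 149.41893307]
17.8917
```

View pics/w7.png

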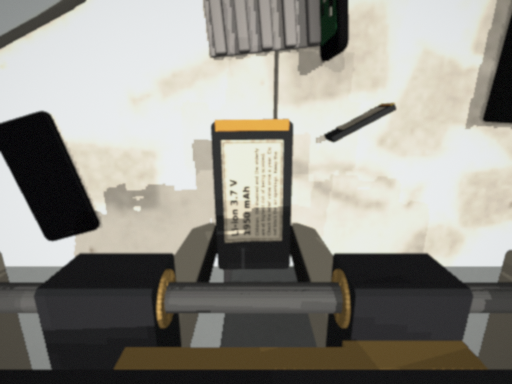

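The battery is held at 45 mm, level, gold end forward. I'll go above the cradle short of the contact bar and check the alignment there.

```bash
cat >> m.py <<'E'
TC=np.array([539.5,-266.6]); TY=-0.061
def T(x,y,z):
    c,s=np.cos(TY),np.sin(TY); return [TC[0]+c*x-s*y,TC[1]+s*x+c*y,z]
OR=[np.pi,0,TY]
E
python3 - <<'E'
from m import *
robot.move_ptp(T(-62,42,150),OR)
robot.move_linear(T(-62,42,70),speed=120)
print(robot.current_tcp_pos(),T(-62,42,70))
d=snap('wrist','w8.png');pickle.dump(d,open('w8.pkl','wb'))
cv2.imwrite('pics/w8z.png',cv2.resize(d['img'][50:270,150:380],None,fx=2.7,fy=2.7,interpolation=cv2.INTER_CUBIC))
d=snap('top','t8.png')
cv2.imwrite('pics/t8z.png',cv2.resize(np.clip(d['img'][150:250,280:390]*1.6,0,255).astype(np.uint8),None,fx=5,fy=5,interpolation=cv2.INTER_CUBIC))
print(robot.current_t())
E
```

```text
[ 480.72857799 -220.81120337   70.62917159] [np.float64(480.17572666459614), np.float64(-220.8984618067807), 70]
19.9333
```

View pics/w8z.png

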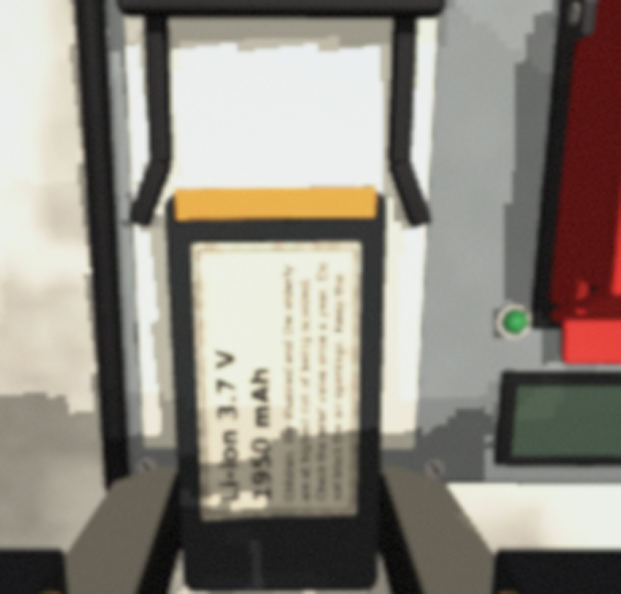

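View pics/t8z.png

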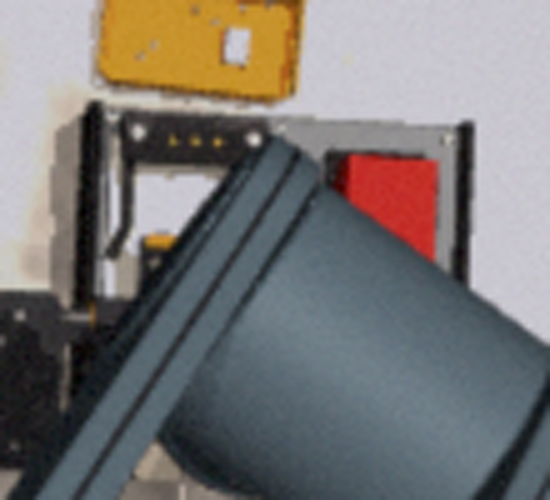

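Run:
```python
from m import *
d=pickle.load(open('w8.pkl','rb'))
def tf(p): 
    q=np.array(p[:2])-TC; c,s=np.cos(TY),np.sin(TY); return (c*q[0]+s*q[1]).round(1),(-s*q[0]+c*q[1]).round(1)
Z=lambda X,Y:(150+X/2.7,50+Y/2.7)
for n,p,z in [('railL in top',(147+24,100),52),('railR in top',(393,100),52),('railL far',(168,25),52),('railR far',(393,25),52),('bar front L',(120,12),60),('batL',(172,197),76),('batR',(384,197),76),('flareL',(140,222),52),('flareR',(420,222),52),('bat rearL',(187,585),76),('rearR',(374,585),76)]:
    print(n,tf(plane(d,*Z(*p),z)))
```

```text
railL in top (np.float64(27.6), np.float64(66.0))
railR in top (np.float64(27.6), np.float64(16.9))
railL far (np.float64(42.9), np.float64(66.0))
railR far (np.float64(42.9), np.float64(17.5))
bar front L (np.float64(44.1), np.float64(74.8))
batL (np.float64(7.8), np.float64(63.4))
batR (np.float64(7.8), np.float64(21.3))
flareL (np.float64(1.1), np.float64(74.1))
flareR (np.float64(1.1), np.float64(9.6))
bat rearL (np.float64(-78.6), np.float64(63.1))
rearR (np.float64(-78.6), np.float64(20.4))
```

The rails are centred at y=41.5 and the battery at 42.0. The bar front is at x=44 (43 expected) and the flare at 1 (0 expected). The alignment is good, so I'll lower it and slide it in.

Run:
```python
from m import *
print(robot.move_linear(T(-61,41.6,46),speed=25,f_stop=2.5),robot.current_tcp_pos(),robot.current_contact_force())
z=robot.current_tcp_pos()[2]
robot.move_linear(T(-61,41.6,z+0.8),speed=20)
print(robot.current_contact_force())
print(robot.move_linear(T(-8,41.6,z+0.8),speed=30,f_stop=6),robot.current_tcp_pos(),robot.current_contact_force(),T(-14,41.6,z))
print(robot.current_gripper_width()*93,robot.current_t())
d=snap('wrist','w9.png');pickle.dump(d,open('w9.pkl','wb'))
cv2.imwrite('pics/w9z.png',cv2.resize(d['img'][50:270,150:380],None,fx=2.7,fy=2.7,interpolation=cv2.INTER_CUBIC))
```

```text
True [ 480.82140462 -221.14305814   47.1304874 ] [-1.42917839 -0.13641468  3.9476462 ]
[ 0.67631548  0.06673475 -0.54144784]
True [ 526.7601412  -223.77048391   47.19396316] [-0.62915154 -0.6415456   2.93694858] [np.float64(528.0620654820952), np.float64(-224.22390232732465), np.float64(47.13048740074995)]
44.62215715892164 22.4333
```

View pics/w9z.png

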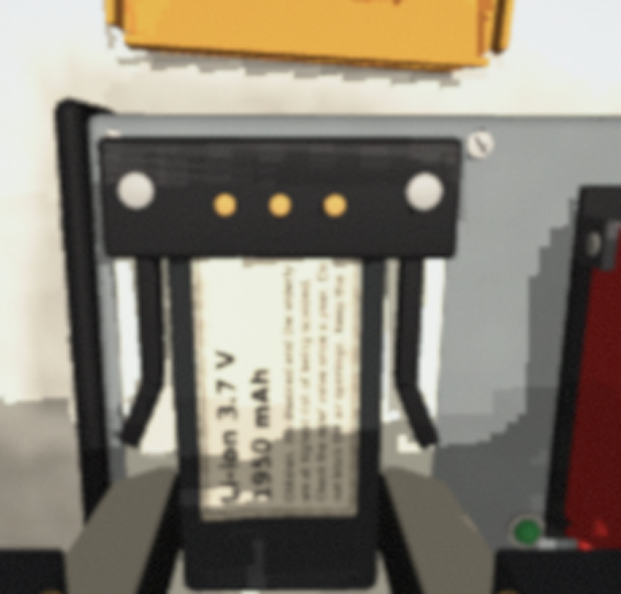

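It stopped at tester x=-15.3, where I expected to meet the stop (-15). I'll press once more to confirm, then release.

Run:
```python
from m import *
z=robot.current_tcp_pos()[2]
print(robot.move_linear(T(-9,41.6,z),speed=20,f_stop=9),robot.current_tcp_pos(),robot.current_contact_force(),robot.current_gripper_width()*93)
robot.move_gripper(0.62)
print(robot.current_tcp_pos())
robot.move_linear(T(-17,41.6,130),speed=120)
robot.move_linear(T(-62,20,190),speed=150)
d=snap('wrist','w10.png');pickle.dump(d,open('w10.pkl','wb'))
cv2.imwrite('pics/w10z.png',cv2.resize(d['img'][90:260,150:380],None,fx=3,fy=3,interpolation=cv2.INTER_CUBIC))
d=snap('scene','s10.png')
cv2.imwrite('pics/s10z.png',cv2.resize(d['img'][110:220,250:400],None,fx=4,fy=4,interpolation=cv2.INTER_CUBIC))
print(robot.current_t())
```

```text
True [ 526.89067181 -223.73657136   47.2104662 ] [-1.11886232  1.20338589  4.55995954] 44.36376195299645
[ 526.42770507 -223.44945167   46.54005862]
24.8083
```

View pics/w10z.png

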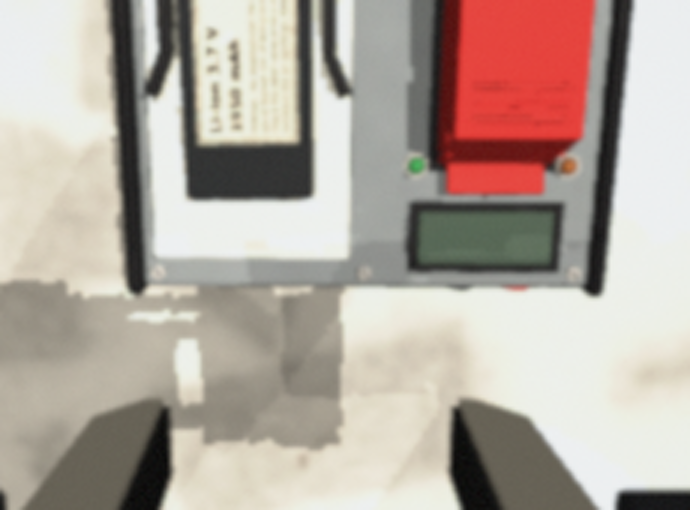

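View pics/s10z.png

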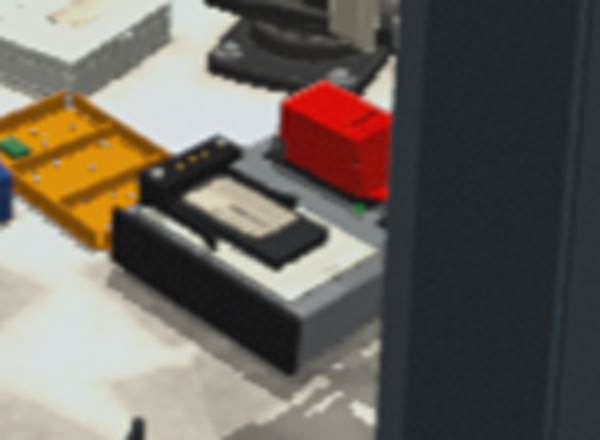

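Run:
```python
from m import *
d=pickle.load(open('w10.pkl','rb'))
def tf(p): 
    q=np.array(p[:2])-TC; c,s=np.cos(TY),np.sin(TY); return (c*q[0]+s*q[1]).round(1),(-s*q[0]+c*q[1]).round(1)
Z=lambda X,Y:(150+X/3,90+Y/3)
for n,p,z in [('rear top L',(187,190),53),('rear top R',(313,190),53),('rear bottom',(250,198),45),('cradle front',(250,258),45),('cradle front bot',(250,262),42),('flareL',(150,94),52),('flareR',(348,94),52),('cradle l',(155,258),45),('cradle R',(350,258),45),('guard lip L',(448,192),52),('guard lip R',(543,192),52),('cheekfrontL',(136,292),45),('cheekR',(595,292),45),('guard topfrontL',(455,137),82),('gtR',(582,137),82)]:
    print(n,tf(plane(d,*Z(*p),z)))
```

```text
rear top L (np.float64(-31.2), np.float64(63.2))
rear top R (np.float64(-31.2), np.float64(19.4))
rear bottom (np.float64(-35.4), np.float64(41.9))
cradle front (np.float64(-57.3), np.float64(42.4))
cradle front bot (np.float64(-59.6), np.float64(42.6))
flareL (np.float64(1.1), np.float64(74.5))
flareR (np.float64(1.1), np.float64(7.7))
cradle l (np.float64(-57.4), np.float64(77.0))
cradle R (np.float64(-57.3), np.float64(5.9))
guard lip L (np.float64(-32.1), np.float64(-27.5))
guard lip R (np.float64(-32.0), np.float64(-60.6))
cheekfrontL (np.float64(-70.2), np.float64(84.6))
cheekR (np.float64(-70.1), np.float64(-84.3))
guard topfrontL (np.float64(-10.3), np.float64(-24.2))
gtR (np.float64(-10.3), np.float64(-63.3))
```

The battery's rear bottom edge is at x=-35.4 (-35 expected) and its centre at y≈41.6, so it is home. The guard is centred at y=-44. Next I'll take the guard from above and swing it through its arc.

Run:
```python
from m import *
robot.move_ptp(T(-1,-44,130),OR)
robot.move_gripper(0.56)
print(robot.move_linear(T(0,-44,58),speed=80,f_stop=6),robot.current_tcp_pos(),robot.current_contact_force())
robot.move_gripper(0.0)
print(robot.current_gripper_width()*93,robot.current_contact_force())
d=snap('wrist','w11.png')
print(robot.current_t())
```

```text
False [ 537.23683725 -310.86373623   58.59480226] [-0.06761563  0.69041051  0.570203  ]
39.60259243417452 [-1.44693415  1.88427381  3.41651269]
27.15
```

View pics/w11.png

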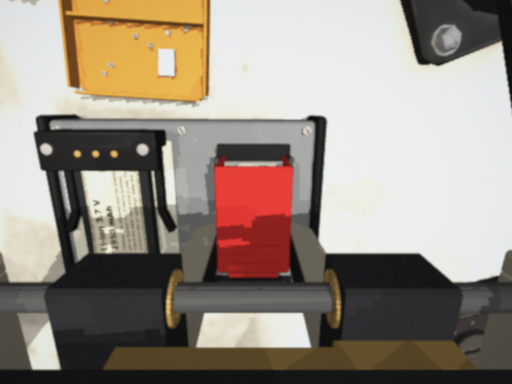

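Run:
```python
from m import *
gx,gz=-45.,15.; hx,hz=46.,55.   # hinge ~+1 in x per measurement
for th in np.arange(0.2,1.46,0.25).tolist()+[1.5]:
    x=hx+gx*np.cos(th)+gz*np.sin(th); z=hz-gx*np.sin(th)+gz*np.cos(th)-12
    robot.move_linear(T(x,-44,z),speed=70)
    print(round(th,2),robot.current_contact_force().round(1),round(robot.current_gripper_width()*93,1))
d=snap('wrist','w12.png'); d=snap('scene','s12.png')
print(robot.current_t(),robot.current_tcp_pos())
```

```text
0.2 [-5.5 -1.  -1.1] 40.0
0.45 [-4.4 -0.7 -1.7] 39.8
0.7 [-4.3 -1.5 -2.1] 40.0
0.95 [-4.4 -1.4 -1.9] 39.5
1.2 [-5.4 -0.8 -1.5] 39.9
1.45 [-3.7 -0.8  1.4] 39.4
1.5 [-4.3 -0.4  1.7] 39.7
29.375 [ 594.5638     -314.14970134   89.61783951]
```

View pics/w12.png

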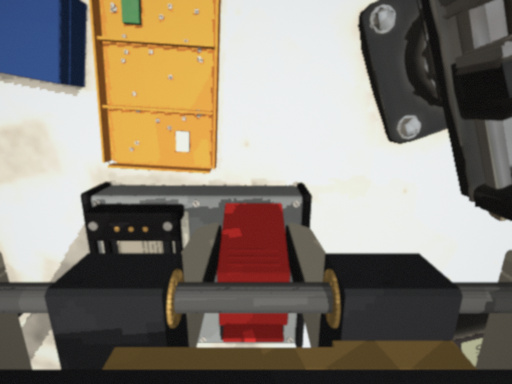

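View pics/s12.png

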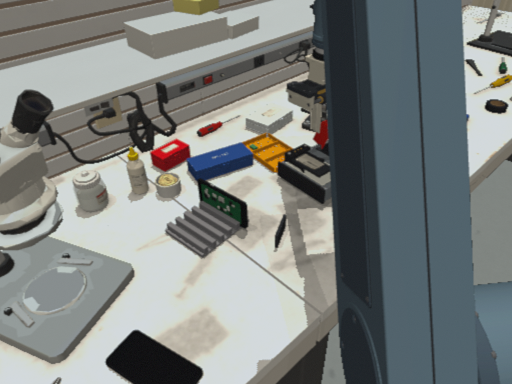

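The guard has swung up with only about 5 N on the tool. I'll release, rise, and look.

Run:
```python
from m import *
robot.move_gripper(0.6)
p=robot.current_tcp_pos(); robot.move_linear([p[0],p[1],200],speed=150)
robot.move_linear(T(-75,-44,200),speed=150)
d=snap('wrist','w13.png');pickle.dump(d,open('w13.pkl','wb'))
cv2.imwrite('pics/w13z.png',cv2.resize(d['img'][60:260,150:380],None,fx=3,fy=3,interpolation=cv2.INTER_CUBIC))
print(robot.current_t())
```

```text
31.8667
```

View pics/w13z.png

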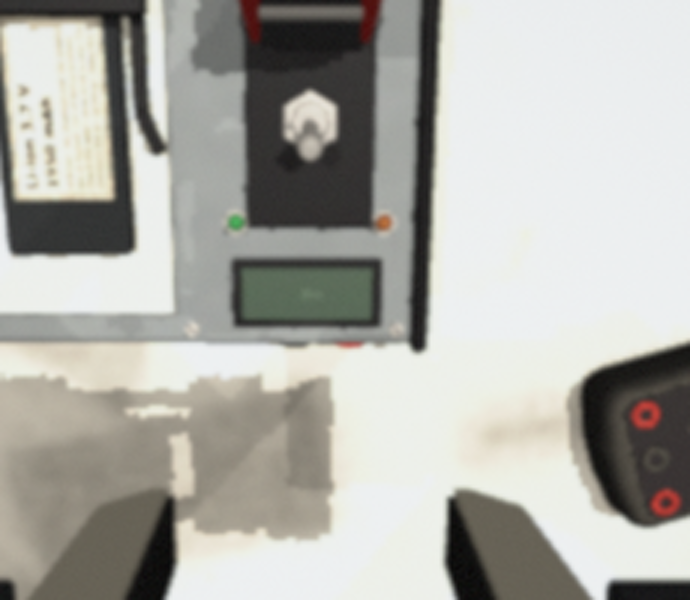

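Run:
```python
from m import *
d=pickle.load(open('w13.pkl','rb'))
def tf(p): 
    q=np.array(p[:2])-TC; c,s=np.cos(TY),np.sin(TY); return (c*q[0]+s*q[1]).round(1),(-s*q[0]+c*q[1]).round(1)
print(tf(plane(d,150+310/3,60+148/3,73)),'guard wall ends',[tf(plane(d,150+x/3,60+40/3,z)) for x in(250,370) for z in (55,60)])
robot.move_gripper(0.0)
robot.move_linear(T(-24,-44,120),speed=150)
print(robot.move_linear(T(-24,-44,65),speed=80,f_stop=5))
print(robot.move_linear(T(8,-44,65),speed=40,f_stop=14),robot.current_tcp_pos(),T(8,-44,65),robot.current_contact_force())
robot.move_linear(T(-24,-44,65),speed=100)
robot.move_linear(T(-75,-44,200),speed=180)
d=snap('wrist','w14.png');pickle.dump(d,open('w14.pkl','wb'))
cv2.imwrite('pics/w14z.png',cv2.resize(d['img'][60:260,150:380],None,fx=3,fy=3,interpolation=cv2.INTER_CUBIC))
print(robot.current_t())
```

```text
(np.float64(2.0), np.float64(-44.3)) guard wall ends [(np.float64(36.4), np.float64(-24.4)), (np.float64(35.9), np.float64(-24.8)), (np.float64(36.4), np.float64(-64.3)), (np.float64(35.9), np.float64(-63.9))]
False
False [ 542.9886115  -310.69539703   64.71787955] [np.float64(544.8027848323834), np.float64(-311.00586079586174), 65] [-6.91415565 -0.31920231  4.08745765]
36.8917
```

View pics/w14z.png

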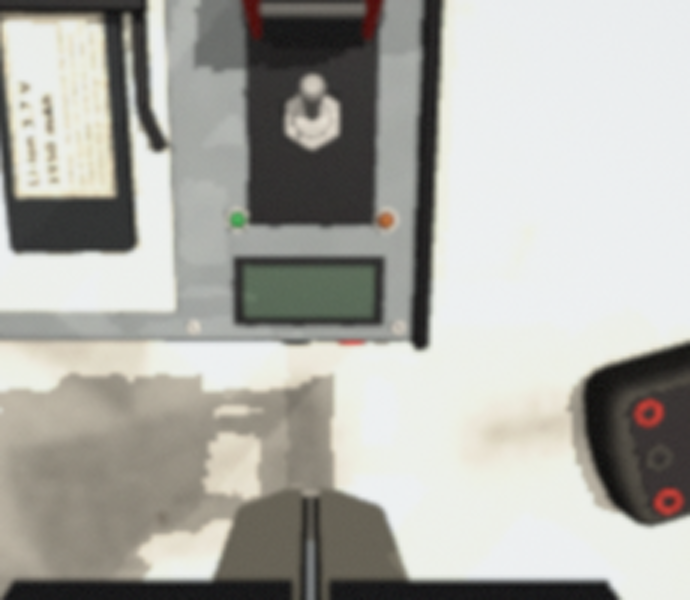

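The toggle tip has moved from row 148 to row 85, so it leans away and is on. Next I'll push the guard shut from behind.

Run:
```python
from m import *
d=pickle.load(open('w14.pkl','rb'))
def tf(p): 
    q=np.array(p[:2])-TC; c,s=np.cos(TY),np.sin(TY); return (c*q[0]+s*q[1]).round(1),(-s*q[0]+c*q[1]).round(1)
print(tf(plane(d,150+312/3,60+85/3,73)))
robot.move_linear(T(-40,-44,225),speed=180)
robot.move_linear(T(112,-44,225),speed=200)
print(robot.move_linear(T(112,-44,105),speed=120,f_stop=6),robot.current_tcp_pos())
print(robot.move_linear(T(34,-44,107),speed=60,f_stop=12),robot.current_tcp_pos(),robot.current_contact_force())
robot.sleep(0.4)
robot.move_linear(T(34,-44,200),speed=150)
robot.move_linear(T(-75,0,215),speed=200)
d=snap('wrist','w15.png');pickle.dump(d,open('w15.pkl','wb'))
cv2.imwrite('pics/w15z.png',cv2.resize(d['img'][60:260,150:380],None,fx=3,fy=3,interpolation=cv2.INTER_CUBIC))
d=snap('scene','s15.png')
print(robot.current_t())
```

```text
(np.float64(20.1), np.float64(-44.3))
False [ 649.16784287 -317.75439846  106.16927067]
False [ 570.99027566 -312.57769341  106.84762595] [-0.67334595 -1.11264297 -0.13518112]
42.8
```

View pics/w15z.png

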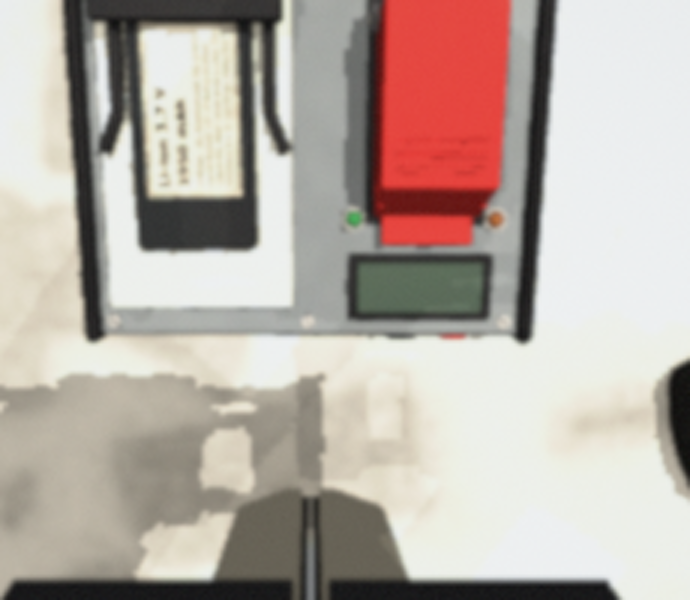

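View pics/s15.png

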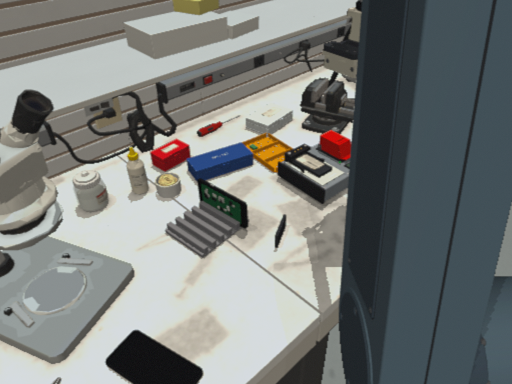

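Run:
```python
from m import *
d=pickle.load(open('w15.pkl','rb'))
def tf(p): 
    q=np.array(p[:2])-TC; c,s=np.cos(TY),np.sin(TY); return (c*q[0]+s*q[1]).round(1),(-s*q[0]+c*q[1]).round(1)
Z=lambda X,Y:(150+X/3,60+Y/3)
print('lip',tf(plane(d,*Z(382,244),52)),'topfront',tf(plane(d,*Z(378,187),82)),'rear',tf(plane(d,*Z(198,249),45)),'cradle front',tf(plane(d,*Z(198,306),45)))
print(robot.current_contact_force())
robot.hand_in(); print(robot.current_t())
```

```text
lip (np.float64(-32.6), np.float64(-27.5)) topfront (np.float64(-10.6), np.float64(-23.2)) rear (np.float64(-35.1), np.float64(42.1)) cradle front (np.float64(-57.1), np.float64(42.9))
[-0.28175399 -0.08215986  0.51329052]
the job is handed in; nothing more can be done
the job is handed in; nothing more can be done
```

I did every step in order and handed the job in at about 43 s of the 72 s allowed; no verdict is reported. I took the battery from the rack and tipped it flat, label up. I then re-gripped it across its width, slid it against the stop, lifted the guard, flipped the toggle and pushed the guard shut from behind.

What the last checks showed:
- **Battery:** its rear end is at tester x = -35.1 mm (-35 is home) and its centre at y ≈ 42 mm. It lies label up with the gold end under the contact bar.
- **Toggle:** before the guard was closed its tip was at x = 20.1 mm, against about 20.7 mm for fully on. It can't be seen now that the guard is shut.
- **Guard:** the lip and top edge are back within 1 mm of where they were when first seen shut.
- **Phone:** it still stands in its groove by eye in the last scene picture; I did not measure it again.
- **Robot:** the arm is clear, with only about 0.6 N read on the tool.

One disagreement: the wrist camera showed sizes about 4% small off-axis compared with the top view. I took positions from the top view or near the wrist image centre, and the two views agreed on the tester to about 2 mm, on the rack to about 4 mm.

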